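Wind a cricket bail snug in its display clamp

TASK

Lay the loose cricket bail in the metal vee of the display clamp, in line with it and either way round, then turn the black knob clockwise so that the carriage pushes the bail into the grey end block, up against the hidden stop. Wind until the carriage's sprung nose is pressed about halfway in, never all the way, so the bail is held snugly between nose and stop; then let go. Drive the carriage only by its knob, and leave the ball, its cup and the spike key where they are.

Things in the scene. Friction and masses are not known exactly. Their poses are not given: they have to be found in the camera images.
- stand: wooden base plate of the display clamp, 100 x 290 x 12 mm thick, fixed, flat on the shelf; long side along its y axis, from y = -155 to +135 mm. Origin on its underside, z up. Everything on it sits on the line x = 0: carriage with knob at the -y end, an aluminium vee rail (y = -34 to +66 mm, 15 mm wide, slopes of 35 degrees, its rims 40 mm above the shelf) in the middle, end block at the +y end
- cradle (a point): where the middle of the bail should be when it is laid down in the vee: x = 0, y = +3 mm, 47.5 mm above the shelf (the bail's axis when it rests in the vee); axes as the stand's. At the start 6 to 12 mm are then to spare to the nose tip and 8 mm to the end block
- end_block: grey plastic hood 40 mm wide, 50 mm long, top 70 mm above the shelf, fixed on the stand; its mouth (24 mm wide, 50 mm high) faces -y and is at this origin (stand y = +66 mm, height 0). Inside, hidden, is a rubber-faced stop at the bail's height, 6 to 18 mm behind the mouth; its depth differs every time and is not given
- end_mouth (a point): middle of the end block's mouth at the height of the bail's axis; axes as the stand's
- carriage: aluminium block 64 x 50 (y) x 36 mm, top 56.5 mm above the shelf, on a slide along the stand's y; origin below its middle at shelf height. It moves 14 mm towards +y (to the end block) per radian of clockwise knob turn, 84 mm in all. It stays where it is left; it cannot easily be pushed (over 20 N), and must not be
- nose_root (a point): where the steel nose, 14 mm in diameter, comes out of the collar on the carriage's +y face, 33 mm in front of the carriage's middle, at the bail's height. Unpressed, the nose sticks out 25 mm towards +y. It is sprung: 4 N per mm, from 0 N to 18 N when fully in at 4.5 mm; halfway in is about 9 N
- knob_grip (a point): on the vertical axis of the round fluted black plastic knob (40 mm in diameter, from 60 to 92 mm above the shelf) on top of the carriage, 82.5 mm above the shelf. It rides with the carriage: it shifts 14 mm per radian along the stand's y while it turns. Turning takes about 0.3 N m, plus 0.014 N m per newton on the nose, less 0.014 N m per newton of push along +y on the knob
- knob (a joint): angle of the knob, rad, growing clockwise seen from above; 0 with the carriage at the back end of its slide (at the start 0 to 0.4), at most 6. It is self-locking: friction holds it wherever it is let go, and at a standstill the torque felt may lie anywhere within the friction, either way
- bail: loose turned wooden cricket bail, about 40 g, lying on the shelf in front of the stand: a barrel 22 mm in diameter and 54 mm long with a spigot 13 mm in diameter and 28 mm long at each end, 110 mm overall, both ends alike. Origin at its middle on the axis, x along its length; it can roll about x
- cup: stainless steel ball holder cup, 80 mm in diameter, 45 mm high, standing upright; origin under its middle; a bystander
- ball_center (a point): middle of the red tennis ball, 67 mm in diameter, that sits in the cup; a bystander
- key: grey plastic spike key (T-shaped wrench), about 95 x 45 x 12 mm, lying flat; origin underneath its middle; a bystander
There are look-alikes about, which are no part of the job. What is shaped like the bail but orange is not meant.

How it is judged:
By the outcome, as a careful person would: the job done as asked, in the order asked, and still so for the second after the job is handed in, with the robot touching nothing.
It also fails if it takes over 72 s, if anything falls off the work surface, if the arm or the gripper's body presses on something with over 40 N, if the wrist force passes 120 N, or if a joint passes its speed limit or range.

ROBOT

A 6-joint arm with a two-finger parallel gripper is mounted at the origin on the work surface. World frame = base frame: x ahead of the robot, y to its left, z up, the work surface at z = 0. Lengths are in m, angles in rad, forces in N, time in s.
With the tool pointing down it reaches from about 0.375 to 0.9 m from the base axis. Payload 3.1 kg.
Tool frame: the origin (TCP) lies midway between the tips of the shut fingers; the grasp point (between the pads) lies 19 mm behind it; z points along the fingers, x is the direction in which the jaws open and shut, and the axes are right-handed (so a half turn about z gives the same grasp; the last joint's range is limited). The gripper opens to 85 mm and grips with 20 to 120 N. Pads are 22 mm wide; open, the fingers measure 114 mm over their backs; the gripper's body (76 mm by 85 mm) begins 54 mm behind the grasp point. The pads swing forward as they close: fully open they stand 13 mm farther back than shut.
Start: joints at [-1.435, 0.527, 1.433, -0, 1.181, -0.178], TCP at [0.193, -0.594, 0.231] pointing down, gripper open.
Joint ranges: [-3.08, 3.08], [-0.75, 2.2], [0.22, 2.44], [-1.43, 4.57], [0, 2.65], [-2.85, 2.85]. Speed limits (rad/s): [2.79, 2.79, 3.14, 3.14, 3.14, 3.14].

INTERFACE

Orientations are given as a unit quaternion [x, y, z, w].
In Python, from station import * gives the robot as it stands.
- The arm moves only by the tool servo_tool, never from a script. Its argument "targets" is a list of rows, each a list of 6 numbers: the shift along the tool's x, y, z in mm, then the turn, a rotation vector about the tool's x, y, z in degrees. A call has 1 to 10 rows; each row is the pose to reach, as a shift and turn from the pose commanded when the call began, along the tool's axes at that moment; what a row does not reach only later rows make up. A row lasts 1/8 s, in which the tool goes at most 62.5 mm and 10.7 degrees, less where a joint would pass 70% of its speed; a pose out of reach is approached as far as the arm can. A call with a gripper value outside its range is refused whole. "gripper" is the finger opening in mm, from 0 to 85.4, set as the call begins (left out, the last holds). The fingers move at their own pace and stop on an object; "newtons" is the grip in N (left out, the last holds). Time passes only in rows, so rows that repeat a pose let the fingers close. It gives the time, the measured TCP pose, the force and the opening at its end, in the units of the state.
- sense(): the state, without advancing time (a new reading comes with each control period).
- snapshot(name): name is "scene" or "top" or "wrist"; returns a dict with "color" (384x512x3 uint8, red, green, blue), "vfov" (degrees; the focal length in pixels is half the picture's height over the tangent of half this angle, whatever the lens; pixels are square), "cx", "cy" (the principal point, pixels), "R" (3x3) and "t" (3): a world point X has camera coordinates R X + t. Camera axes: x right, y down, z forward; pixel columns grow to the right and rows downward; lengths in m; the calibration is good to about 2 mm. The wrist camera is an equidistant fisheye: a pixel r from the principal point sees the ray r / f radians off the axis. A picture is of the moment at which its call begins. There is no depth.
- sign_off(): hands the job in, once; it reports no verdict.
The state is a dict: "t": time; "q": joint angles; "qd": joint speeds; "tau": joint torques, N m; "tcp_pos": TCP position; "tool_rot": TCP orientation; "force": force on the tool from outside, world axes, zero at the start; "ft_torque": the same for the moment, N m; "finger_gap": opening from 0.0 (shut) to 1.0 (fully open).
Only numpy, scipy, OpenCV 4.12 (cv2) and the standard library are available. Lean on these libraries where they do the work, as an engineer would, in place of code of your own. Each camera call takes 0.05 s, during which the arm holds its last target. There are 200 camera calls.

## Working session

There is one attempt and no reset: what is moved stays moved. The work goes in short steps, Python scripts to look and compute and a tool call to move; the robot and the scene stay as the last step left them, time stands still between calls to the robot, and variables do not carry over. Pictures are saved under pics/ and viewed, about 8 in all and at most 12, crops included, and the job is handed in when it is done.

Besides the shell and the picture viewer there is one more tool, called after "Call:" as name([rows], argument=value, ...), one row to a line, values as JSON. servo_tool: Moves the arm, as the interface text tells. Its arguments: {"type":"object","properties":{"targets":{"type":"array","items":{"type":"array","items":{"type":"number"}}},"gripper":{"type":"number"},"newtons":{"type":"number"}},"required":["targets"]}

```bash
mkdir -p pics; ls
python3 - <<'E'
from station import *
import cv2,pickle
d={}
for n in("scene","top","wrist"):
    s=snapshot(n); d[n]=s
    cv2.imwrite(f"pics/{n}0.png",s["color"][:,:,::-1]); print(n,s["vfov"],s["cx"],s["cy"],s["R"],s["t"])
a=cv2.resize(d["scene"]["color"],None,fx=1.5,fy=1.5);b=cv2.resize(d["top"]["color"],None,fx=1.5,fy=1.5)
cv2.imwrite("pics/s15.png",a[:,:,::-1]);cv2.imwrite("pics/t15.png",b[:,:,::-1])
pickle.dump(d,open("d0.pkl","wb"));print(sense())
E
```

```text
pics
scene 49.67996187258551 251.7455816385035 193.55527241681747 [[ 0.45981444  0.88783452 -0.01790376]
 [ 0.62667821 -0.33871274 -0.70181771]
 [-0.62916222  0.31148602 -0.71213156]] [-0.25581161 -0.2552672   1.33569882]
top 44.74332593068502 254.00098174358746 186.94113929807315 [[ 0.01185813 -0.99984584 -0.01294917]
 [-0.98540213 -0.00948541 -0.16997845]
 [ 0.16982941  0.01477577 -0.9853627 ]] [0.01771056 0.52522962 0.80934975]
wrist 65.70646984690485 257.63462150233244 187.59549868705088 [[ 0.30862643 -0.95118032 -0.00239486]
 [-0.89997645 -0.29282558  0.32294824]
 [-0.30788329 -0.09751505 -0.9464136 ]] [-0.62232524 -0.0428072   0.38131885]
{'t': 0.15, 'q': array([-1.43549172e+00,  5.28236322e-01,  1.43364622e+00,  1.48220832e-05,
        1.18141071e+00, -1.78491125e-01]), 'qd': array([ 0.00225091, -0.00241229, -0.00382594, -0.00037839,  0.00181157,
        0.00131041]), 'tau': array([ 5.30558918e-04, -4.42746520e+01, -1.78274274e+01, -2.70538230e-04,
        5.61560970e-03, -1.80601411e-06]), 'tcp_pos': array([ 0.19287867, -0.59389482,  0.23055628]), 'tool_rot': array([ 8.08908190e-01, -5.87934364e-01, -5.83178826e-04, -6.18833324e-04]), 'force': array([-0.04111998, -0.04604191, -0.14054465]), 'ft_torque': array([-0.01298985,  0.05619539, -0.00569065]), 'finger_gap': 1.0008852789654945}
```

View pics/t15.png

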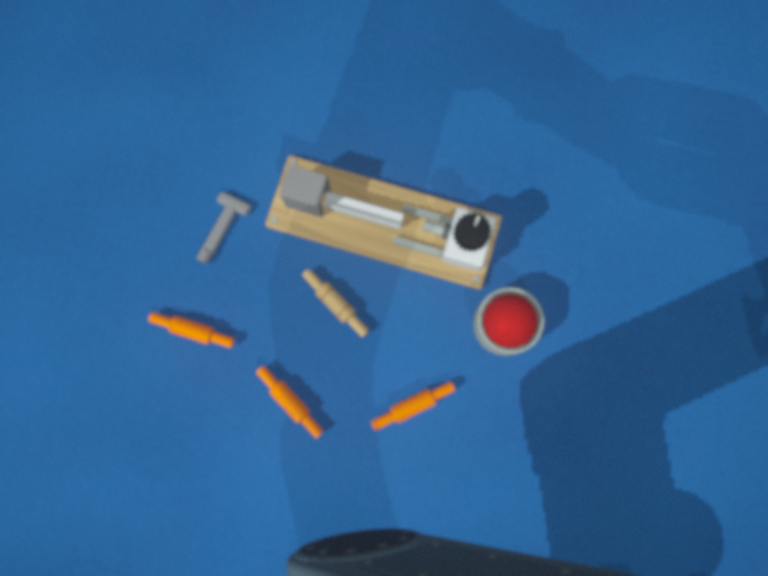

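View pics/s15.png

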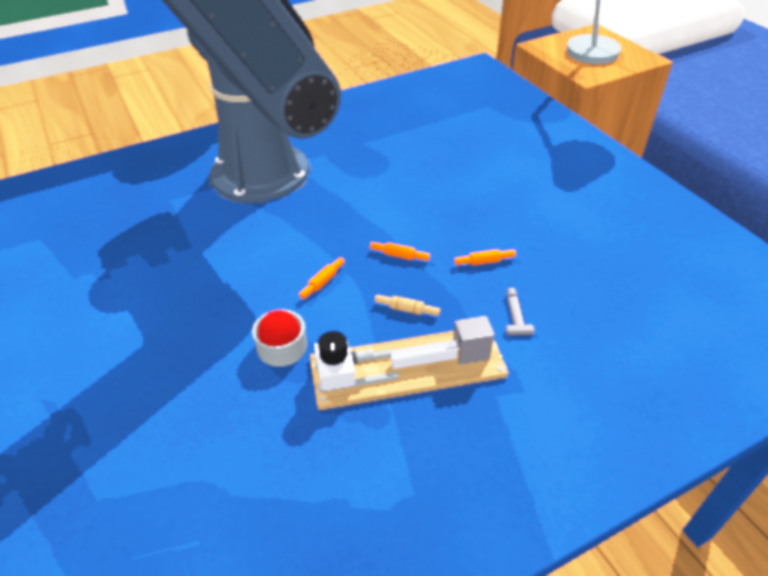

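The top view shows the stand's corners at (290,155), (500,214), (481,289) and (265,227) in the 1.5x image. The bail spans (306,272)–(365,333), the knob top is at (472,231), and the ball is to the right of the carriage, clear of it. The scene view agrees: bail at (376,299)–(438,312).

```bash
cat > h.py <<'E'
import numpy as np,cv2,pickle
from scipy.optimize import least_squares
from scipy.spatial.transform import Rotation as Ro
def proj(c,X):
    p=np.atleast_2d(X)@c["R"].T+c["t"]; f=192/np.tan(np.radians(c["vfov"]/2))
    if c.get("fish"):
        r=np.hypot(p[:,0],p[:,1]);th=np.arctan2(r,p[:,2]);k=f*th/r
    else: k=f/p[:,2]
    return np.c_[p[:,0]*k+c["cx"],p[:,1]*k+c["cy"]]
def S(p,X): # p=x,y,yaw stand -> world
    X=np.atleast_2d(X);c,s=np.cos(p[2]),np.sin(p[2])
    return np.c_[p[0]+c*X[:,0]-s*X[:,1],p[1]+s*X[:,0]+c*X[:,1],X[:,2]]
def fit(obs,p0,model=S):
    # obs: list (cam, X, uv)
    g=lambda p:np.concatenate([(proj(c,model(p,X))-uv).ravel() for c,X,uv in obs])
    r=least_squares(g,p0,loss="soft_l1");print("res",g(r.x).reshape(-1,2).round(1).tolist());return r.x
E
python3 - <<'E'
from h import *
d=pickle.load(open("d0.pkl","rb"));T,C=d["top"],d["scene"]
st=np.array([[.05,.135,.012],[.05,-.155,.012],[-.05,-.155,.012],[-.05,.135,.012]])
p=fit([(T,st,np.array([[290,155],[500,214],[481,289],[265,227]])/1.5),(C,st[:2],np.array([[507,370],[318,408]])/1.5)],[.6,-.1,0.2]);print("stand",p,np.degrees(p[2]))
be=np.array([[0,.055,.011],[0,-.055,.011]])
b=fit([(T,be,np.array([[306,272],[365,333]])/1.5),(C,be,np.array([[438,312],[376,299]])/1.5)],[.5,-.1,0.3]);print("bail (y axis len)",b,np.degrees(b[2]))
k=fit([(T,[[0,0,.092]],np.array([[472,231]])/1.5),(C,[[0,0,.092]],np.array([[333,343]])/1.5)],[.6,-.2,0]);print("knob",k,"pred at y-.12",S(p,[0,-.12,.0]))
c=fit([(T,[[0,0,.06]],np.array([[511,320]])/1.5)],[.6,-.2,0]);print("ball",c)
print("cradle",S(p,[0,.003,.0475]))
E
```

```text
res [[-1.9, 0.4], [1.2, 0.3], [0.7, -0.6], [-0.7, -0.1], [0.6, 0.9], [-0.7, -0.8]]
stand [ 0.61152518  0.03212558 -0.26972026] -15.453832583300223
res [[-0.4, -0.4], [0.2, 0.0], [0.2, 0.0], [-0.8, -0.6]]
bail (y axis len) [ 0.50270851  0.08157961 -0.78823689] -45.16264690600458
res [[-0.2, -1.0], [-0.7, -1.9]]
knob [ 0.57821255 -0.08240247  0.        ] pred at y-.12 [[ 0.57954977 -0.08353587  0.        ]]
res [[-0.0, 0.0]]
ball [ 0.47631885 -0.13148797  0.        ]
cradle [[0.61232457 0.03501712 0.0475    ]]
```

```bash
cat >> h.py <<'E'
def goal(x,y,z,adeg,s=None):
    from station import sense
    s=s or sense();R=Ro.from_quat(s["tool_rot"])
    a=np.radians(adeg);G=Ro.from_matrix(np.array([[np.cos(a),np.sin(a),0],[np.sin(a),-np.cos(a),0],[0,0,-1]]))
    sh=R.inv().apply(np.array([x,y,z])-s["tcp_pos"])*1e3
    print("t",round(s["t"],2),"shift",sh.round(1),"turn",(R.inv()*G).as_rotvec(degrees=True).round(1),"q",np.degrees(s["q"]).round(1))
def look(name,k=1.5,crop=None,cam="wrist"):
    from station import snapshot
    c=snapshot(cam);c["fish"]=cam=="wrist";pickle.dump(c,open(name+".pkl","wb"))
    im=c["color"][:,:,::-1]
    if crop: im=im[crop[1]:crop[3],crop[0]:crop[2]]
    cv2.imwrite(f"pics/{name}.png",cv2.resize(im,None,fx=k,fy=k,interpolation=cv2.INTER_CUBIC));return c
E
python3 -c "
from h import *
goal(.503,.082,.2,-45)
d=pickle.load(open('d0.pkl','rb'))['wrist'];print(-d['R'].T@d['t'])"
```

```text
t 0.15 shift [-547.1 -503.6   31.6] turn [ -0.    0.1 -27. ] q [-82.2  30.3  82.1   0.   67.7 -10.2]
[ 0.27094225 -0.56729424  0.37321947]
```

Call:
servo_tool([
  [-547,-503.5,31.5,0,0,-27],
  [-547,-503.5,31.5,0,0,-27],
  [-547,-503.5,31.5,0,0,-27],
  [-547,-503.5,31.5,0,0,-27],
  [-547,-503.5,31.5,0,0,-27],
  [-547,-503.5,31.5,0,0,-27],
  [-547,-503.5,31.5,0,0,-27],
  [-547,-503.5,31.5,0,0,-27],
  [-547,-503.5,31.5,0,0,-27],
  [-547,-503.5,31.5,0,0,-27],
])

```text
t: 1.4
tcp_pos: [0.4541, -0.025, 0.2048]
tool_rot: [0.924, -0.383, 0.0, 0.0]
force: [1.3, -0.3, -0.4]
finger_gap: 1.0
```

Call:
servo_tool([
  [0,0,0,0,0,0],
  [0,0,0,0,0,0],
  [0,0,0,0,0,0],
  [0,0,0,0,0,0],
])

```text
t: 1.9
tcp_pos: [0.4531, -0.0284, 0.2049]
tool_rot: [0.923, -0.384, -0.0, 0.0]
force: [-0.4, 0.7, -0.8]
finger_gap: 1.003
```

```bash
python3 -c "
from h import *
goal(.503,.082,.2,-45)
c=look('w1');
b=[.5027,.0816,-.788];p=[.6115,.0321,-.2697]
print(proj(c,S(b,[[0,.055,.011],[0,-.055,.011]]))*1.5)
print(proj(c,S(p,[[.05,.135,.012],[.05,-.155,.012],[-.05,-.155,.012],[-.05,.135,.012],[-.0075,-.034,.04],[.0075,-.034,.04]]))*1.5)"
```

```text
t 1.9 shift [ -43.1 -113.2    4.9] turn [ 0.   0.  -0.2] q [-17.7  19.5 107.5  -0.   53.   27.5]
[[330.56494685  26.25552053]
 [331.65037671 168.94086366]]
[[ 446.49212615 -116.27208308]
 [ 617.48904081  193.61163951]
 [ 516.46472662  249.43302   ]
 [ 333.80010387  -66.81722564]
 [ 504.12622959   83.5612437 ]
 [ 522.13459177   74.76133345]]
```

View pics/w1.png

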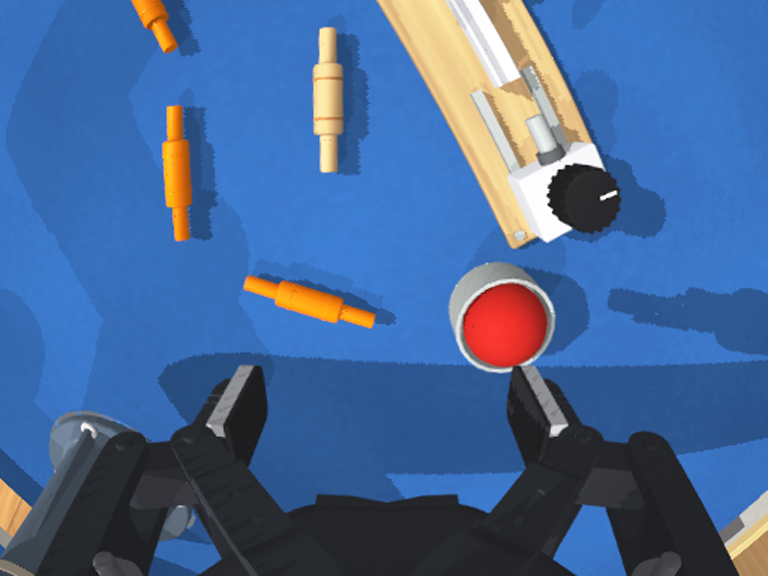

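The wrist view shows the wooden bail's ends at (328,28) and (329,172), the rail's near end at about (502,88)/(520,78), and the knob's white mark pointing right. Predictions are within about 2 mm. I'll refit and go for the grasp.

```bash
python3 -c "
from h import *
c=pickle.load(open('w1.pkl','rb'))
be=np.array([[0,.055,.011],[0,-.055,.011]])
b=fit([(c,be,np.array([[328,28],[329,172]])/1.5)],[.5027,.0816,-.788]);print(b,np.degrees(b[2]))
a=np.degrees(b[2]);goal(b[0],b[1],.06,a)"
```

```text
res [[0.0, 0.4], [-0.0, -0.4]]
[ 0.50001036  0.08171179 -0.78961595] -45.24166148527432
t 1.95 shift [ -45.  -110.8  144.9] turn [ 0.  -0.   0.1] q [-17.7  19.5 107.5  -0.   53.   27.5]
```

Call:
servo_tool([
  [-45,-111,60,0,0,0],
  [-45,-111,90,0,0,0],
  [-45,-111,135,0,0,0],
  [-45,-111,135,0,0,0],
  [-45,-111,135,0,0,0],
  [-45,-111,135,0,0,0],
  [-45,-111,135,0,0,0],
], gripper=55, newtons=30)

```text
t: 2.82
tcp_pos: [0.5014, 0.0826, 0.0724]
tool_rot: [0.924, -0.383, 0.002, -0.001]
force: [0.1, -0.5, 0.4]
finger_gap: 0.647
```

```bash
python3 -c "
from h import *
c=look('w2');goal(.5000,.0817,.005,-45.24)"
```

```text
t 2.88 shift [-0.4  1.8 67. ] turn [-0.2 -0.2  0.2] q [ -3.3  36.1 106.4  -0.   37.2  41.8]
```

View pics/w2.png

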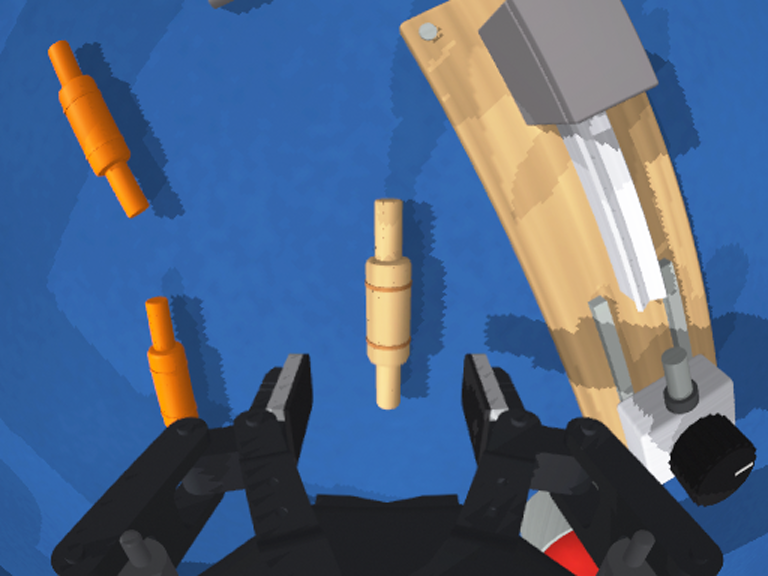

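The bail is centred between the jaws, with its ends at (389,199) and (388,409).

```bash
python3 -c "
from h import *
c=pickle.load(open('w2.pkl','rb'))
be=np.array([[0,.055,.011],[0,-.055,.011]])
b=fit([(c,be,np.array([[389,201],[388,408]])/1.5)],[.5027,.0816,-.788]);print(b,np.degrees(b[2]))
a=np.degrees(b[2]);goal(b[0],b[1],.004,a)
p=[.6115,.0321,-.2697]
for X in [(-.05,.135,.012),(-.02,.066,.07),(.02,.066,.07),(-.0075,-.034,.04),(.0075,-.034,.04),(0,-.034,.0347),(-.0075,.066,.04)]: print(X,proj(c,S(p,X))*1.5)
"
```

```text
res [[-0.0, 0.8], [0.0, -2.2]]
[ 0.49915813  0.0809521  -0.78999864] -45.263587701144615
t 2.88 shift [-0.4  2.9 68. ] turn [-0.2 -0.2  0.2] q [ -3.3  36.1 106.4  -0.   37.2  41.8]
(-0.05, 0.135, 0.012) [[396.99626149  24.23015905]]
(-0.02, 0.066, 0.07) [[577.89431481 124.68922289]]
(0.02, 0.066, 0.07) [[661.36918062  83.01030075]]
(-0.0075, -0.034, 0.04) [[645.98330261 309.47821638]]
(0.0075, -0.034, 0.04) [[669.50544007 294.72918082]]
(0, -0.034, 0.0347) [[652.47753693 298.23232458]]
(-0.0075, 0.066, 0.04) [[572.48858459 112.80184148]]
```

Call:
servo_tool([
  [-0.5,2.5,35,0,0,0],
  [-0.5,2.5,60,0,0,0],
  [-0.5,2.5,68,0,0,0],
  [-0.5,2.5,68,0,0,0],
  [-0.5,2.5,68,0,0,0],
])

```text
t: 3.5
tcp_pos: [0.4987, 0.0819, 0.0029]
tool_rot: [0.924, -0.383, 0.001, -0.0]
force: [0.1, 0.1, -0.0]
finger_gap: 0.646
```

Call:
servo_tool([
  [0,0,0,0,0,0],
  [0,0,0,0,0,0],
  [0,0,0,0,0,0],
  [0,0,0,0,0,0],
  [0,0,0,0,0,0],
], gripper=10, newtons=30)

```text
t: 4.12
tcp_pos: [0.4984, 0.082, 0.0025]
tool_rot: [0.924, -0.383, 0.001, -0.0]
force: [-0.4, 0.5, 5.8]
finger_gap: 0.243
```

```bash
python3 -c "
from h import *
c=pickle.load(open('w2.pkl','rb'));d=pickle.load(open('d0.pkl','rb'));w=pickle.load(open('w1.pkl','rb'))
st=np.array([[.05,.135,.012],[.05,-.155,.012],[-.05,-.155,.012],[-.05,.135,.012]])
p=fit([(c,np.array([(-.05,.135,.012),(-.02,.066,.07),(.02,.066,.07),(-.0075,-.034,.04),(.0075,-.034,.04)]),np.array([[401,29],[575,128],[657,87],[641,310],[666,297]])/1.5),
(w,np.array([(-.0075,-.034,.04),(.0075,-.034,.04)]),np.array([[502,88],[520,78]])/1.5)],[.6115,.0321,-.27])
print(p,np.degrees(p[2]),S(p,[0,.003,0]))
from station import sense;print(sense()['tcp_pos'])
q=S(p,[0,.003,0])[0];goal(q[0],q[1],.09,np.degrees(p[2]))"
```

```text
res [[-4.1, -1.6], [-0.3, 0.4], [1.3, -0.1], [1.1, 2.0], [0.2, 0.9], [-0.1, -1.4], [-0.0, -0.6]]
[ 0.60923174  0.03190099 -0.27502964] -15.758037527877292 [[0.61004646 0.03478824 0.        ]]
[0.49839775 0.08196938 0.00252083]
t 4.12 shift [112.4 -45.7 -87.3] turn [ -0.   -0.1 -29.3] q [ -3.4  43.8 107.9   0.   28.2  41.7]
```

Call:
servo_tool([
  [0,0,-40,0,0,0],
  [0,0,-88,0,0,0],
  [20,-10,-98,0,0,-10],
  [60,-25,-98,0,0,-20],
  [112.5,-45.5,-98,0,0,-29],
  [112.5,-45.5,-98,0,0,-29],
  [112.5,-45.5,-98,0,0,-29],
  [112.5,-45.5,-98,0,0,-29],
])

```text
t: 5.12
tcp_pos: [0.6077, 0.0353, 0.0993]
tool_rot: [0.99, -0.139, -0.002, -0.0]
force: [-0.2, -0.2, -0.7]
finger_gap: 0.244
```

```bash
python3 -c "
from h import *
c=look('w3');goal(.6100,.0348,.05,-15.8)
p=[.6092,.0319,-.2750]
for X in [(-.05,.135,.012),(-.02,.066,.07),(.02,.066,.07),(-.0075,-.034,.04),(.0075,-.034,.04),(0,-.034,.0347),(-.0075,.066,.04)]: print(X,(proj(c,S(p,X))*1.5).round())
"
```

```text
t 5.17 shift [ 2.2 -0.1 49.5] turn [ 0.   0.1 -0.2] q [-7.2 38.8 90.5  0.  50.9  8.8]
(-0.05, 0.135, 0.012) [[295.  46.]]
(-0.02, 0.066, 0.07) [[344. 189.]]
(0.02, 0.066, 0.07) [[448. 189.]]
(-0.0075, -0.034, 0.04) [[380. 375.]]
(0.0075, -0.034, 0.04) [[409. 375.]]
(0, -0.034, 0.0347) [[394. 370.]]
(-0.0075, 0.066, 0.04) [[378. 181.]]
```

View pics/w3.png

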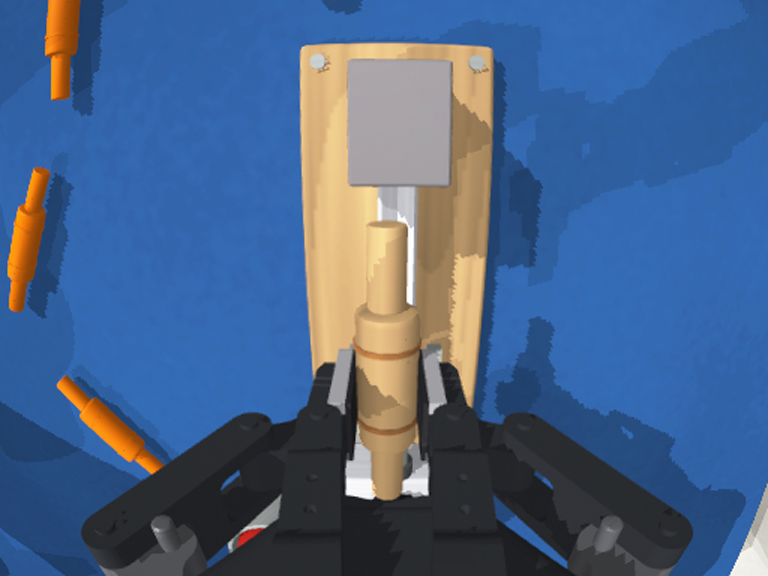

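The bail is held straight. Its far end is at (387,225) and its near end at (388,498). The hood's front corners are at (348,185)/(450,185), about 1 mm right of the prediction, so I'm refitting the stand from this view.

```bash
python3 -c "
from h import *
c=pickle.load(open('w3.pkl','rb'))
p=fit([(c,np.array([(-.05,.135,.012),(.05,.135,.012),(-.02,.066,.07),(.02,.066,.07),(-.02,.116,.07),(.02,.116,.07)]),np.array([[301,46],[494,47],[348,186],[450,185],[348,59],[451,60]])/1.5)],[.6115,.0321,-.27])
print(p,np.degrees(p[2]),S(p,[0,.003,0]))
b=fit([(c,np.array([[0,.055,.1085],[0,-.055,.1085]]),np.array([[387,224],[388,497]])/1.5)],[.6115,.0321,-.27])
print(b,np.degrees(b[2]))
u=S([0,0,-p[2]],np.r_[b[:2]-p[:2],0]);print('bail in stand',u,'corr in stand x,y',-u[0,0],.003-u[0,1])
from station import sense;print(sense()['tcp_pos'])
for X in [(-.0075,.066,.04),(.0075,.066,.04)]: print(X,(proj(c,S(p,X))*1.5).round())
"
```

```text
res [[-1.6, -1.2], [0.4, -0.7], [-0.3, 0.6], [0.5, 1.7], [-0.8, -0.3], [1.2, -0.1]]
[ 0.61019719  0.03232601 -0.28158896] -16.13385879613841 [[0.61103084 0.03520785 0.        ]]
res [[0.0, 0.6], [-0.0, -3.8]]
[ 0.60712955  0.03716322 -0.27515922] -15.765462144627985
bail in stand [[-0.004291    0.00379426  0.        ]] corr in stand x,y 0.0042910017476841976 -0.0007942558591676786
[0.60793383 0.03526889 0.09950018]
(-0.0075, 0.066, 0.04) [[381. 179.]]
(0.0075, 0.066, 0.04) [[414. 179.]]
```

Call:
servo_tool([
  [3.7,0.5,0,0,0,0.3],
  [3.7,0.5,20,0,0,0.3],
  [3.7,0.5,40,0,0,0.3],
  [3.7,0.5,40,0,0,0.3],
  [3.7,0.5,40,0,0,0.3],
])

```text
t: 5.8
tcp_pos: [0.6135, 0.0331, 0.0604]
tool_rot: [0.99, -0.142, 0.0, -0.0]
force: [0.3, 0.2, -0.3]
finger_gap: 0.244
```

```bash
python3 -c "
from h import *
c=look('w4',k=2,crop=(130,40,400,340));goal(.6110,.0352,.05,-16)
"
```

```text
t 5.85 shift [-3.3 -1.3 10.7] turn [-0.  -0.1 -0.3] q [-7.3 42.4 90.8 -0.  46.8  9. ]
```

View pics/w4.png

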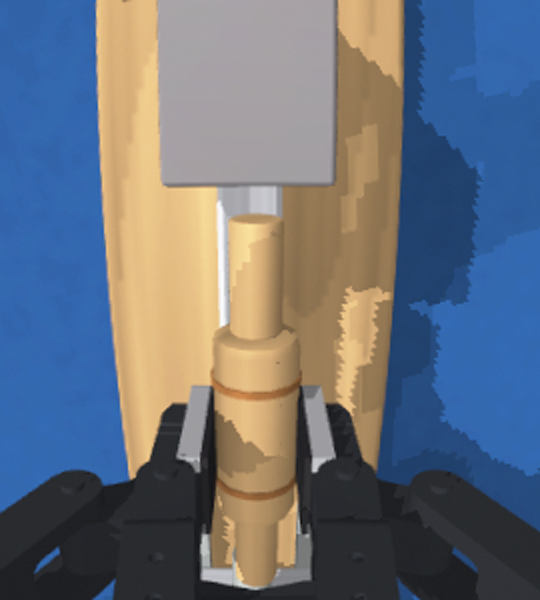

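The bail axis is at column 256 and the hood, at the same height, is centred at 247.5, so I need −1.8 mm in x. The gap to the mouth is about 8 mm, as wanted.

Call:
servo_tool([
  [-1.8,0,5,0,0,0],
  [-1.8,0,14,0,0,0],
  [-1.8,0,18,0,0,0],
  [-1.8,0,18,0,0,0],
])

```text
t: 6.35
tcp_pos: [0.611, 0.0336, 0.0412]
tool_rot: [0.99, -0.142, -0.001, 0.0]
force: [0.8, 0.4, 0.4]
finger_gap: 0.245
```

Call:
servo_tool([
  [0,0,1,0,0,0],
  [0,0,2,0,0,0],
  [0,0,2.5,0,0,0],
  [0,0,2.5,0,0,0],
])

```text
t: 6.85
tcp_pos: [0.6115, 0.0335, 0.0395]
tool_rot: [0.99, -0.142, 0.0, 0.0]
force: [-0.1, 0.4, 0.5]
finger_gap: 0.245
```

Call:
servo_tool([
  [0,0,0.7,0,0,0],
  [0,0,1.4,0,0,0],
  [0,0,2,0,0,0],
  [0,0,2,0,0,0],
])

```text
t: 7.35
tcp_pos: [0.6119, 0.0334, 0.039]
tool_rot: [0.99, -0.142, 0.001, 0.0]
force: [-1.4, -0.1, 9.9]
finger_gap: 0.243
```

Call:
servo_tool([
  [0,0,-1,0,0,0],
  [0,0,-1,0,0,0],
  [0,0,-1,0,0,0],
  [0,0,-1,0,0,0],
], gripper=45)

```text
t: 7.85
tcp_pos: [0.6112, 0.0336, 0.038]
tool_rot: [0.99, -0.142, -0.0, -0.0]
force: [-0.1, -0.1, 0.7]
finger_gap: 0.526
```

Call:
servo_tool([
  [0,0,-30,0,0,0],
  [0,0,-75,0,0,0],
  [0,20,-100,0,0,0],
  [0,60,-100,0,0,0],
  [0,60,-100,0,0,0],
  [0,60,-100,0,0,0],
  [0,60,-100,0,0,0],
], gripper=60)

```text
t: 8.72
tcp_pos: [0.5945, -0.0231, 0.1379]
tool_rot: [0.99, -0.141, -0.0, -0.0]
force: [-0.1, 0.3, -0.2]
finger_gap: 0.703
```

```bash
python3 -c "
from h import *
c=look('w5');goal(.578,-.083,.13,-16)
p=[.6102,.0323,-.2816]
print((proj(c,S(p,[[0,-.12,.092],[0,-.12+.033,.0475],[0,-.052,.0475],[0,.058,.0475],[-.02,.066,.07],[.02,.066,.07]]))*1.5).round().tolist())
"
```

```text
t 8.78 shift [ 0.9 62.1  7.9] turn [-0.   0.  -0.3] q [-13.   34.7  91.3   0.   54.    3.3]
[[389.0, 429.0], [389.0, 337.0], [389.0, 279.0], [388.0, 75.0], [345.0, 53.0], [432.0, 53.0]]
```

View pics/w5.png

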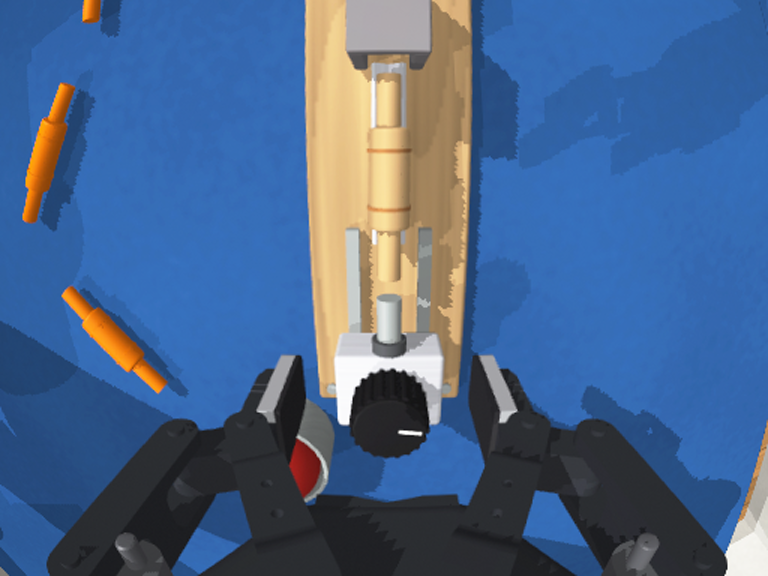

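The bail lies in line in the vee: ends at rows 72 and 281, column 389. The nose tip is at row 296, about 8 mm short of the bail. The knob is centred near (389,430), as predicted. Next I'll rotate the tool 90° and go over the knob.

Call:
servo_tool([
  [0,62,0,0,0,-10.5],
  [0,62,0,0,0,-21],
  [0,62,0,0,0,-31.5],
  [0,62,0,0,0,-42],
  [0,62,0,0,0,-52.5],
  [0,62,0,0,0,-63],
  [0,62,0,0,0,-73.5],
  [0,62,0,0,0,-84],
  [0,62,0,0,0,-90],
  [0,62,0,0,0,-90],
], gripper=65)

```text
t: 10.02
tcp_pos: [0.5772, -0.0828, 0.1381]
tool_rot: [0.8, 0.599, -0.0, -0.0]
force: [0.7, 0.6, 0.4]
finger_gap: 0.763
```

```bash
python3 -c "
from h import *
p=[.6102,.0323,-.2816];k=S(p,[0,-.119,.092])[0];print(k)
c=look('w6');goal(k[0],k[1],.062,73.9)
print((proj(c,S(p,[[0,-.119,.092],[.02,-.119,.092],[0,-.099,.092],[-.02,-.119,.092],[0,-.139,.092],[-.032,-.144,.0565],[-.032,-.094,.0565],[.032,-.094,.0565],[0,-.061,.0475]]))*1.5).round().tolist())
"
```

```text
[ 0.57713074 -0.08201283  0.092     ]
t 10.07 shift [ 0.8 -0.3 76.1] turn [-0.  -0.  -0.3] q [-19.2  34.   93.1   0.   53.  -92.8]
[[386.0, 322.0], [386.0, 360.0], [429.0, 322.0], [386.0, 281.0], [343.0, 322.0], [338.0, 238.0], [434.0, 237.0], [431.0, 348.0], [489.0, 289.0]]
```

View pics/w6.png

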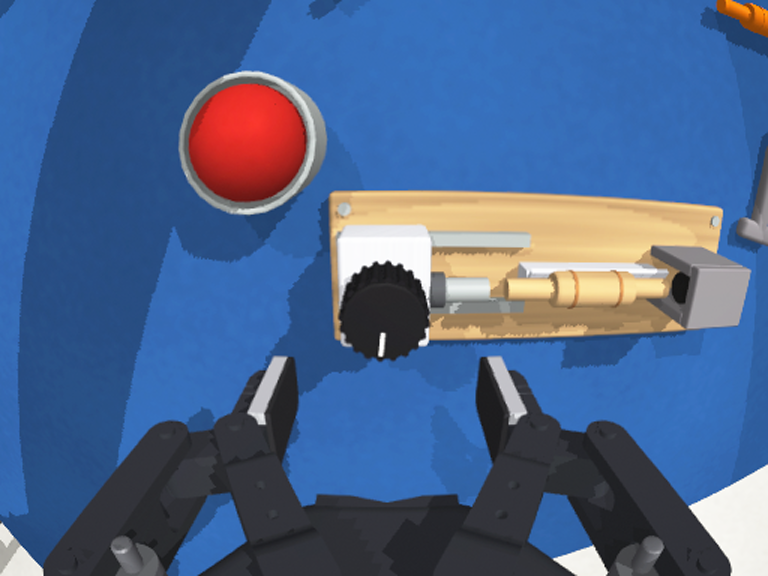

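The knob's disc spans columns 342–429 with its lower edge at row 360, and the nose tip is at column 490. All match the predictions to under 1 mm. Descending.

Call:
servo_tool([
  [0.5,-0.3,30,0,0,0],
  [0.5,-0.3,60,0,0,0],
  [0.5,-0.3,74,0,0,0],
  [0.5,-0.3,75.5,0,0,0],
  [0.5,-0.3,75.5,0,0,0],
  [0.5,-0.3,75.5,0,0,0],
])

```text
t: 10.82
tcp_pos: [0.5777, -0.0832, 0.0639]
tool_rot: [0.8, 0.6, 0.001, 0.001]
force: [-0.2, 0.0, -0.1]
finger_gap: 0.762
```

Call:
servo_tool([
  [0,0,0,0,0,0],
  [0,0,0,0,0,0],
  [0,0,0,0,0,0],
  [0,0,0,0,0,0],
], gripper=30, newtons=50)

```text
t: 11.32
tcp_pos: [0.577, -0.0841, 0.064]
tool_rot: [0.8, 0.6, -0.0, 0.001]
force: [-2.1, -2.3, 5.9]
finger_gap: 0.452
```

```bash
python3 -c "
from station import sense
s=sense();print(s)"
```

```text
{'t': 11.325, 'q': array([-0.3354431 ,  0.70651233,  1.66586613, -0.00213094,  0.76797887,
       -1.62047552]), 'qd': array([-1.57818106e-05,  3.73369162e-05,  1.42765929e-03, -1.57065842e-03,
       -1.18806128e-03,  9.43909261e-04]), 'tau': array([ 2.09308617e+00, -4.18489873e+01, -1.03226709e+01,  7.39667360e-01,
       -3.02910162e-01,  3.30695487e-02]), 'tcp_pos': array([ 0.57704967, -0.08408323,  0.06396694]), 'tool_rot': array([ 8.00130976e-01,  5.99824551e-01, -2.69155774e-04,  9.26068242e-04]), 'force': array([-2.12802109, -2.32451799,  5.93592517]), 'ft_torque': array([-0.45606842,  0.35155028,  0.03560083]), 'finger_gap': 0.45230395696855175}
```

Call:
servo_tool([
  [1,0,0,0,0,4],
  [2.4,0,0,0,0,10],
  [4.4,0,0,0,0,18],
  [6.4,0,0,0,0,26],
  [8.3,0,0,0,0,34],
  [10.3,0,0,0,0,42],
  [12.2,0,0,0,0,50],
  [14.2,0,0,0,0,58],
  [16.1,0,0,0,0,66],
  [17.6,0,0,0,0,72],
])

```text
t: 12.58
tcp_pos: [0.5828, -0.0667, 0.064]
tool_rot: [1.0, 0.014, 0.001, 0.001]
force: [0.1, -1.4, 4.4]
finger_gap: 0.454
```

```bash
cat >> h.py <<'E'
def st():
    from station import sense
    s=sense();x=Ro.from_quat(s["tool_rot"]).apply([1,0,0]);a=np.degrees(np.arctan2(x[1],x[0]))
    p=[.6102,.0323,-.2816];u=S([0,0,-p[2]],np.r_[s["tcp_pos"][:2]-p[:2],0])[0];f=S([0,0,-p[2]],s["force"])[0]
    print("t %.2f a %.2f q6 %.1f Tz %.3f gap %.3f"%(s["t"],a,np.degrees(s["q"][5]),s["ft_torque"][2],s["finger_gap"]),"stand mm",(u[:2]*1e3).round(2),"F stand",f.round(1),"z",s["tcp_pos"][2].round(4))
E
python3 -c "
from h import *
st();c=look('w7')"
```

```text
t 12.57 a 1.57 q6 -18.9 Tz 0.308 gap 0.454 stand mm [   1.16 -102.72] F stand [ 0.4 -1.3  4.4] z 0.064
```

View pics/w7.png

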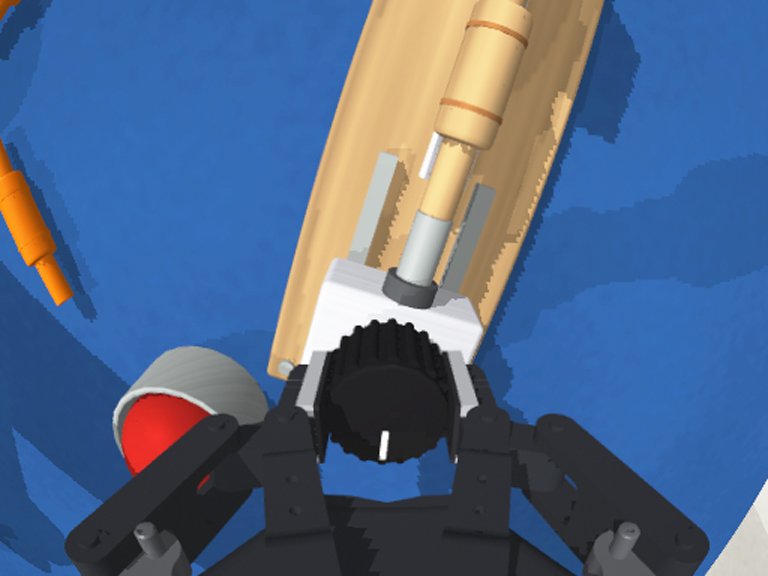

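The nose is now pushing the bail, and the knob mark has turned with the jaws without slipping. Baseline torque is about 0.31 N m. I'll continue in small steps and watch for the torque to rise.

Call:
servo_tool([
  [0.2,-0.5,0,0,0,2],
  [0.3,-0.9,0,0,0,4],
  [0.5,-1.4,0,0,0,6],
  [0.6,-1.9,0,0,0,8],
  [0.8,-2.3,0,0,0,10],
  [0.9,-2.8,0,0,0,12],
])

```text
t: 13.38
tcp_pos: [0.5837, -0.0639, 0.064]
tool_rot: [0.996, -0.089, 0.001, 0.001]
force: [0.5, -1.5, 5.3]
finger_gap: 0.452
```

```bash
python3 -c "
from h import *
st()"
```

```text
t 13.38 a -10.22 q6 -6.9 Tz 0.311 gap 0.452 stand mm [  1.32 -99.78] F stand [ 0.9 -1.3  5.3] z 0.064
```

Call:
servo_tool([
  [0.1,-0.5,0,0,0,2],
  [0.1,-0.95,0,0,0,4],
  [0.2,-1.4,0,0,0,6],
])

```text
t: 13.75
tcp_pos: [0.5843, -0.0626, 0.064]
tool_rot: [0.99, -0.141, 0.001, 0.001]
force: [0.4, -1.9, 6.4]
finger_gap: 0.451
```

```bash
python3 -c "
from h import *
st()"
```

```text
t 13.75 a -16.23 q6 -0.7 Tz 0.309 gap 0.451 stand mm [  1.44 -98.33] F stand [ 0.9 -1.7  6.4] z 0.064
```

Call:
servo_tool([
  [0,-0.5,0,0,0,2],
  [0,-0.95,0,0,0,4],
  [-0.1,-1.45,0,0,0,6],
])

```text
t: 14.12
tcp_pos: [0.5847, -0.0612, 0.064]
tool_rot: [0.981, -0.193, 0.002, 0.0]
force: [1.0, -1.7, 5.4]
finger_gap: 0.453
```

```bash
python3 -c "
from h import *
st()"
```

```text
t 14.12 a -22.23 q6 5.4 Tz 0.304 gap 0.453 stand mm [  1.52 -96.87] F stand [ 1.4 -1.3  5.4] z 0.064
```

Call:
servo_tool([
  [-0.1,-0.5,0,0,0,2],
  [-0.1,-0.95,0,0,0,4],
  [-0.2,-1.45,0,0,0,6],
])

```text
t: 14.5
tcp_pos: [0.5852, -0.0598, 0.064]
tool_rot: [0.97, -0.244, 0.002, 0.0]
force: [0.5, -1.0, 5.9]
finger_gap: 0.451
```

```bash
python3 -c "
from h import *
st()"
```

```text
t 14.50 a -28.23 q6 11.6 Tz 0.325 gap 0.451 stand mm [  1.6  -95.41] F stand [ 0.8 -0.8  5.9] z 0.064
```

Call:
servo_tool([
  [-0.1,-0.5,0,0,0,2],
  [-0.2,-0.95,0,0,0,4],
  [-0.4,-1.45,0,0,0,6],
])

```text
t: 14.88
tcp_pos: [0.5857, -0.0585, 0.064]
tool_rot: [0.956, -0.294, 0.002, 0.0]
force: [0.2, -1.4, 5.9]
finger_gap: 0.449
```

```bash
python3 -c "
from h import *
st()"
```

```text
t 14.88 a -34.23 q6 17.7 Tz 0.294 gap 0.449 stand mm [  1.68 -93.99] F stand [ 0.6 -1.3  5.9] z 0.064
```

Call:
servo_tool([
  [-0.2,-0.5,0,0,0,2],
  [-0.3,-0.9,0,0,0,4],
  [-0.5,-1.4,0,0,0,6],
])

```text
t: 15.25
tcp_pos: [0.5862, -0.0571, 0.064]
tool_rot: [0.939, -0.344, 0.002, 0.0]
force: [1.0, -1.8, 5.5]
finger_gap: 0.458
```

```bash
python3 -c "
from h import *
st()"
```

```text
t 15.25 a -40.21 q6 23.9 Tz 0.453 gap 0.458 stand mm [  1.77 -92.59] F stand [ 1.5 -1.4  5.5] z 0.064
```

The torque jumped to 0.45 N m, which suggests the stop. I'll look at the nose before going on.

```bash
python3 -c "
from h import *
st()
c=look('w8',k=1);p=[.6102,.0323,-.2816]
q=proj(c,S(p,[[0,-.0926+y,.0475] for y in (.033,.058,.0557,.168)]));print(q.round(1).tolist())
x,y=q[:2].mean(0).astype(int);x0,y0=max(0,x-75),max(0,y-60);print(x0,y0)
cv2.imwrite('pics/w8c.png',cv2.resize(c['color'][y0:y0+120,x0:x0+150,::-1],None,fx=5,fy=5,interpolation=cv2.INTER_CUBIC))
"
```

```text
t 15.25 a -40.21 q6 23.9 Tz 0.453 gap 0.458 stand mm [  1.77 -92.59] F stand [ 1.5 -1.4  5.5] z 0.064
[[233.9, 186.9], [214.4, 147.5], [216.2, 151.2], [135.4, -21.1]]
149 107
```

View pics/w8c.png

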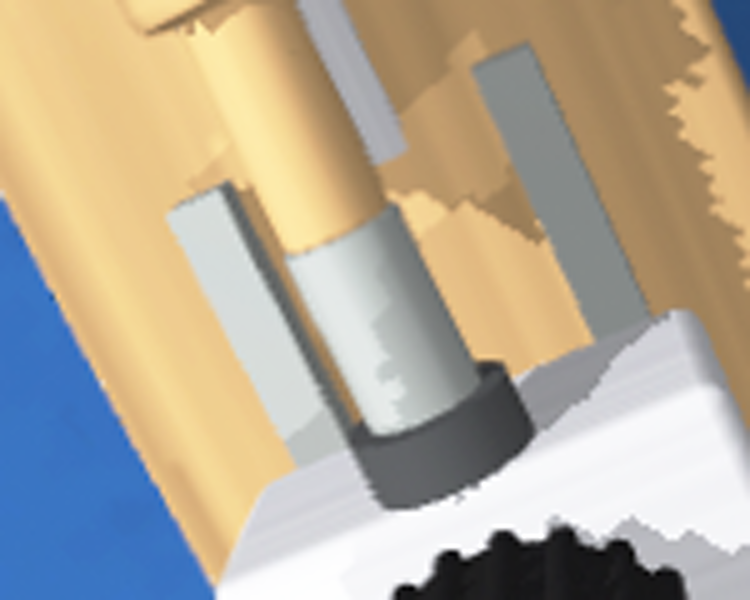

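Call:
servo_tool([
  [-0.1,-0.2,0,0,0,1],
])

```text
t: 15.42
tcp_pos: [0.5862, -0.0569, 0.064]
tool_rot: [0.936, -0.352, 0.002, 0.0]
force: [0.6, -1.8, 5.5]
finger_gap: 0.455
```

```bash
python3 -c "
from h import *
st()
c=pickle.load(open('w7.pkl','rb'));e=pickle.load(open('w8.pkl','rb'))
p=[.6102,.0323,-.2816]
def edge(cy,c): 
    X=[[sx*.007,cy+y,.0475] for sx in(-1,1) for y in (.033,.058)];X+= [[0,cy+y,.0545] for y in (.033,.058)]
    return proj(c,S(p,X))
for nm,cc,cy in(('w7',c,-.1018),('w8',e,-.0917)):
    q=edge(cy,cc);print(nm,q.round(1).tolist(),[round(float(np.linalg.norm(q[i+1]-q[i])),1) for i in(0,2,4)])
im=c['color'][115:235,210:360,::-1]
cv2.imwrite('pics/w7c.png',cv2.resize(im,None,fx=5,fy=5,interpolation=cv2.INTER_CUBIC))
"
```

```text
t 15.43 a -41.17 q6 24.9 Tz 0.416 gap 0.455 stand mm [  1.78 -92.38] F stand [ 1.  -1.5  5.5] z 0.064
w7 [[264.2, 179.7], [278.5, 137.7], [287.6, 186.8], [302.6, 145.6], [276.7, 187.3], [292.1, 144.0]] [44.3, 43.8, 45.9]
w8 [[222.2, 190.3], [202.5, 151.3], [244.4, 180.7], [225.2, 140.7], [232.2, 189.6], [211.9, 148.5]] [43.7, 44.4, 45.9]
```

View pics/w7c.png

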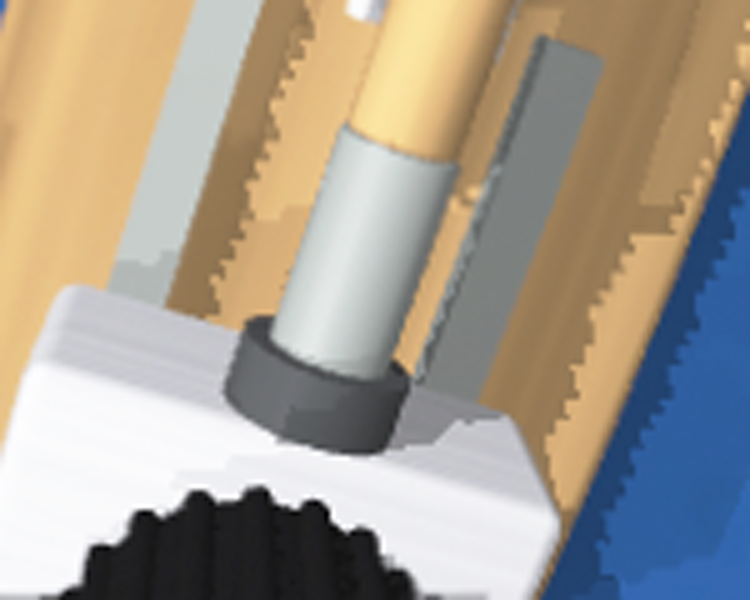

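The nose shows about 223 px unpressed in w7c and about 194 px now. I'll measure this by sampling along the nose in millimetres, and average the torque.

```bash
cat > nose.py <<'E'
from h import *
p=[.6102,.0323,-.2816]
def nose(c,cy):
    ys=np.arange(.025,.075,.0002);im=c["color"].astype(np.float32);R=[]
    for dx in np.arange(-.003,.0031,.001):
        q=proj(c,S(p,np.c_[0*ys+dx,cy+ys,0*ys+.0475+np.sqrt(.007**2-dx**2)])).astype(np.float32)
        v=cv2.remap(im,q[:,:1],q[:,1:],cv2.INTER_LINEAR)[:,0]
        wood=(v[:,0]-v[:,2]); g=v.mean(1)
        # steel->wood: max rise of (R-B); collar->steel: max rise of brightness in the lower part
        sm=lambda a:np.gradient(np.convolve(np.pad(a,5,'edge'),np.ones(11)/11,'valid'))
        i=np.argmax(sm(wood)[75:])+75; j=np.argmax(sm(g)[:85])
        R.append(((ys[i]-ys[j])*1e3,ys[j]*1e3,ys[i]*1e3))
    R=np.array(R);print("len",R[:,0].round(1),"median",np.median(R,0).round(2))
E
python3 - <<'E'
from nose import *
from station import sense
T=[];F=[]
for i in range(6):
    c=look('w9',k=1);s=sense();T.append(s["ft_torque"][2]);F.append(S([0,0,-p[2]],s["force"])[0][1])
print(np.round(T,3),np.round(F,1));st()
for n,cy in(('w7',-.1018),('w8',-.0917),('w9',-.0915)):
    print(n);nose(pickle.load(open(n+'.pkl','rb')),cy)
E
```

```text
[0.376 0.355 0.299 0.325 0.253 0.331] [-1.3 -1.3 -1.9 -1.5 -1.4 -1.5]
t 15.72 a -41.18 q6 24.8 Tz 0.331 gap 0.451 stand mm [  1.75 -92.36] F stand [ 1.6 -1.5  4.9] z 0.064
w7
len [24.6 24.4 24.6 24.8 24.8 25.  25.2] median [24.8 32.4 57.4]
w8
len [21.4 21.4 22.  22.  21.6 22.2 22.2] median [22.  32.4 54.2]
w9
len [21.4 21.6 21.4 21.4 21.6 21.8 21.8] median [21.6 32.4 54. ]
```

Vision gives 2.8–3.4 mm of compression. The torque readings are noisy (0.25–0.45 N m) and don't discriminate well, so I'll back off about 3.5° and re-measure.

Call:
servo_tool([
  [0.2,0.4,0,0,0,-1.8],
  [0.4,0.8,0,0,0,-3.5],
  [0.4,0.8,0,0,0,-3.5],
])

```text
t: 16.1
tcp_pos: [0.586, -0.0576, 0.064]
tool_rot: [0.946, -0.324, 0.002, -0.0]
force: [1.2, -1.3, 5.6]
finger_gap: 0.452
```

Run:
```python
from nose import *
st()
c=look('w10',k=1);nose(c,-.0923)
for n,cy in(('w6',-.119),):
    print(n);nose(pickle.load(open(n+'.pkl','rb')),cy)
```

```text
t 16.10 a -37.78 q6 21.3 Tz 0.052 gap 0.452 stand mm [  1.72 -93.11] F stand [ 1.5 -0.9  5.6] z 0.064
len [22.  22.2 22.  22.  22.8 22.6 22.6] median [22.2 32.4 54.8]
w6
len [24.  24.  24.  24.4 24.6 24.2 33.6] median [24.2 32.4 56.6]
```

The nose is now pressed about 2.4 mm, halfway. Releasing.

Call:
servo_tool([
  [0,0,0,0,0,0],
  [0,0,0,0,0,0],
  [0,0,0,0,0,0],
  [0,0,0,0,0,0],
], gripper=65)

```text
t: 16.65
tcp_pos: [0.5841, -0.0566, 0.0626]
tool_rot: [0.946, -0.324, -0.0, -0.0]
force: [0.2, -0.3, -0.1]
finger_gap: 0.761
```

Call:
servo_tool([
  [0,0,-25,0,0,0],
  [0,0,-55,0,0,0],
  [0,0,-80,0,0,0],
  [0,0,-80,0,0,0],
  [0,0,-80,0,0,0],
])

```text
t: 17.27
tcp_pos: [0.5837, -0.0566, 0.1421]
tool_rot: [0.946, -0.324, -0.001, 0.0]
force: [1.4, -0.4, -0.0]
finger_gap: 0.765
```

Run:
```python
from nose import *
st()
c=look('w11');nose(c,-.0923);nose(c,-.0915)
```

```text
t 17.27 a -37.82 q6 21.4 Tz 0.018 gap 0.765 stand mm [ -0.77 -92.78] F stand [ 1.5 -0.  -0. ] z 0.1421
len [22.4 21.8 22.4 23.2 22.6 22.8 22.6] median [22.6 32.4 55. ]
len [22.4 21.8 22.4 23.2 22.6 22.8 22.6] median [22.6 31.6 54.2]
```

View pics/w11.png

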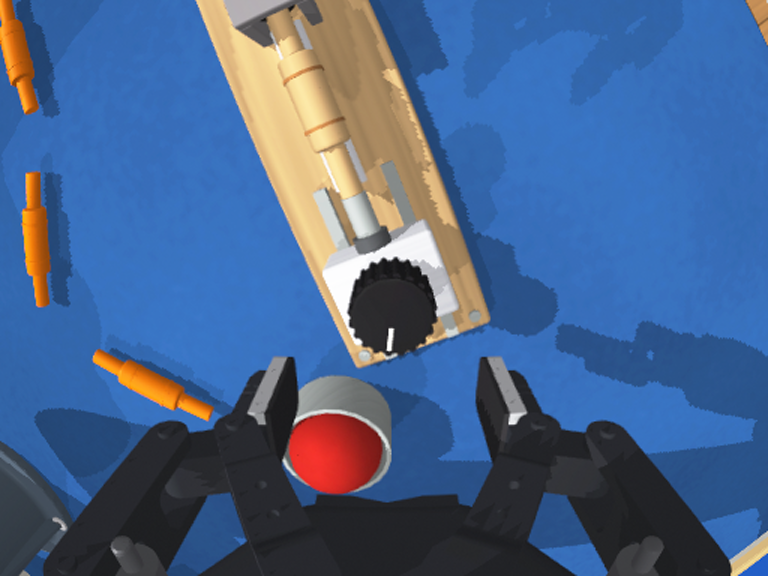

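The nose tip is against the bail, the bail's far end is inside the block, the ball and cup haven't moved, and the gripper is clear. Exposed nose reads about 22.6 mm, so it is pressed about 2.2–2.4 mm. Handing in.

```bash
python3 -c "
from station import *
print(sign_off())"
```

```text
the job is handed in; nothing more can be done
None
```

The job is handed in, at about 17 s of the 72 s allowed. I laid the wooden bail in the vee and turned the knob clockwise about 115° in one grip. That pushed the bail into the end block against the stop. I then backed off about 3.5° to ease the nose to halfway, let go and pulled clear.

- **Nose:** in the last picture about 22.6 mm is exposed, against about 24.8 mm measured before it was pressed. That puts it about 2.2–2.4 mm in (halfway is 2.25 mm). The deepest I saw was about 3.2 mm, never all the way in.
- **Bail and bystanders:** in the last picture the bail is in line, with its far end inside the block. The ball and cup showed no sign of having moved. The key was out of that view, and I never went near it.
- **Where the checks disagreed:** wrist torque was too noisy (0.25–0.45 N m near the stop) to find first contact or set the nose depth. The reading just before the jump showed no contact, while the camera implied about 1.6 mm of press there, so I went by the camera. An unpressed picture from another angle read 24.2 mm, so the nose depth could be about 0.5 mm off.

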